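# Snap the food box lid shut all round

## Robot

A 6-joint arm with a two-finger parallel gripper is mounted at the origin on a cart in front of the work surface, level with it; the furniture and walls round the work are solid. World frame = base frame: x ahead of the robot, y to its left, z up, the work surface at z = 0. Lengths are in mm, angles in rad, forces in N, time in s.
With the tool pointing down it reaches from about 300 to 775 mm from the base axis. Payload 14.6 kg.
Tool frame: the origin (TCP) lies between the finger pads; the fingertips stand manip.tip_reach ahead of it and the grasp point (between the pads) lies 5 mm behind it (manip.tip_reach is the distance from the TCP to the fingertips, in mm); z points along the fingers, y is the line along which they close (so a half turn about z gives the same grasp; the last joint's range is limited). The gripper opens to 94 mm and grips with 3 to 60 N. Pads are 16 mm wide; open, the fingers measure 119 mm over their backs; the gripper's body (75 mm by 177 mm) begins 78 mm behind the grasp point.
Start: joints at [1.275, 0.3, 1.521, -0, 1.321, -0.067], TCP at [124.743, 535.657, 219.446] pointing down, gripper open.
Joint ranges: [-3.03, 3.03], [-0.79, 2.21], [0.23, 2.52], [-1.04, 4.18], [0, 3.07], [-2.55, 2.55]. Speed limits (rad/s): [2.22, 2.22, 2.57, 3.14, 3.14, 3.14].

## Interface

Orientations are given as [roll, pitch, yaw] about the fixed x, y, z axes, in that order (R = Rz(yaw) Ry(pitch) Rx(roll)).
In Python, from cell import manip gives the robot as it stands. The module is installed in compiled form; this text tells all that it offers.
- The arm moves only by the shell command python3 -m creep 'ROWS' [FORCE]. ROWS is JSON, a list of rows, each a list of 3 entries, a list of its own where there are three numbers: the opening, from -1 (shut) to 1 (fully open), then the shift along the tool's x, y, z in cm, then the turn about the tool's z in units of 5 degrees (1.0 is 5 degrees). In form: [[grip, [tx, ty, tz], roll], ...]. A call has 1 to 12 rows; each row is the pose to reach, as a shift and turn from the pose commanded when the call began, along the tool's axes at that moment; what a row does not reach only later rows make up. A row lasts 1/10 s, in which the tool goes at most 50 mm and 8.59 degrees, less where a joint would pass 70% of its speed; a pose out of reach is approached as far as the arm can. A call with a gripper value outside its range is refused whole. The fingers move at their own pace and stop on an object; FORCE is the grip in N (left out, the last holds). Time passes only in rows, so rows that repeat a pose let the fingers close. It gives the time, the measured TCP pose, the force, the opening and the grip force at its end, in the units of the state.
- manip.read_state(): the state, without advancing time (a new reading comes with each control period).
- manip.camera(name): name is "side" or "top" or "wrist"; returns the picture (480x640x3 uint8, red, green, blue); there is no depth.
- manip.camera_params(name): a dict with "fovy" (degrees; the focal length in pixels is half the picture's height over the tangent of half this angle, whatever the lens; pixels are square), "cx", "cy" (the principal point, pixels), "k1" (the pictures are not rectified: a ray, as slopes to the right and down, at radius r is drawn at 1 + k1 r^2 times it, then the intrinsics apply), "origin" and "attitude" of the camera in the world. Camera axes: x right, y down, z forward; pixel columns grow to the right and rows downward; lengths in mm; the calibration is good to about 2 mm. A picture is of the moment at which its call begins: read the wrist's pose just before it. camera_params takes no time and is no camera call; for the wrist camera it gives the pose at the moment of the call.
- manip.sign_off(): hands the job in; it is judged then, once.
The state is a dict: "clock": time; "joints": joint angles; "qd": joint speeds; "effort": joint torques, N m; "eef_pos": TCP position; "eef_rot": TCP orientation; "wrist_force": force on the tool from outside, world axes, zero at the start; "moment": the same for the moment, N m; "finger_gap": finger opening in mm; "finger_force": force on a finger pad.
Only numpy, scipy, OpenCV 4.12 (cv2) and the standard library are available. Lean on these libraries where they do the work, as an engineer would, in place of code of your own. Each camera call takes 0.05 s, during which the arm holds its last target. There are 200 camera calls.

## Task

The teal lid lies on the glass box of tomatoes, but none of its four locking wings has been snapped down yet. Press down each of the four raised wings until it clicks and lies flush with the lid's corners, with firm finger pressure but without leaning hard on the glass. Touch only: the box stays standing where it is, neither lifted nor shoved away, and everything around it is left alone.

Things in the scene. Friction and masses are not known exactly. Their poses are not given: they have to be found in the camera images.
- food_box: Loose glass food box of tomatoes with a teal lid, 0.9 to 1.4 kg, on the worktop. Origin: centre of its underside; z up, x along the long side (across the robot's view, give or take 0.5 rad). Lid 198 mm (x) by 148 mm (y), 208 by 158 mm with the finger lips; its four fixed corners are 68 mm above the underside, its centre panel is recessed to 65 mm.
- lid_centre (a point): middle of the lid's centre panel, 65 mm above the box's underside. On each side of the lid, between the corners, a hinged locking wing: a flat rim section from its hinge (26 mm inside the lid's edge) out to the edge, ending in a 14 mm skirt with a snap bead and a 5 mm finger lip at its foot; three ribs on top. Shut, its top is flush with the corners.
- wing_long_1_press (a point): point to press on the top of the wing on the box's +y side (wing 118 mm long): middle of the wing, over its ribs, 18 mm outward from its hinge. It moves with the wing: about 6 mm higher while raised than when shut.
- wing_short_1_press (a point): the same point on the wing on the box's +x side (74 mm long)
- wing_long_2_press (a point): the same point on the wing on the box's -y side (118 mm long)
- wing_short_2_press (a point): the same point on the wing on the box's -x side (74 mm long)
- wing_long_1 (a joint): angle of the wing on the +y side, rad: 0 = raised as at the start (outer edge 9 mm proud), 0.36 = snapped shut and flush. Bistable: pressed at the ribs it resists with up to about 10 N, then beyond about 0.2 rad snaps to 0.36 by itself and stays; let go earlier it springs back up. Shut, it can be squeezed 2 mm deeper on its gasket (about 10 N per mm), then stops hard.
- wing_short_1 (a joint): the same for the wing on the +x side
- wing_long_2 (a joint): the same for the wing on the -y side
- wing_short_2 (a joint): the same for the wing on the -x side
- small_box: bystander: smaller glass box of eggs with a light grey lid, 152 x 118 x 56 mm, already shut; origin under its centre; loose
- lemon: bystander: lemon, 78 x 55 x 56 mm, on the wooden chopping board at the left, loose; origin at its underside
- honey: bystander: honey jar with a black cap, 63 mm across, 94 mm tall, at the back, loose; origin under its centre
- wooden_spoon: bystander: wooden spoon, 316 mm long, lying at the front right, loose; origin under its middle

How it is judged:
By the outcome, as a careful person would: the job done as asked, in the order asked, and still so for the second after the job is handed in, with the robot touching nothing.
It also fails if it takes over 45 s, if anything falls off the work surface, if the arm or the gripper's body presses on something with over 40 N, if the wrist force passes 120 N, or if a joint passes its speed limit or range.

## Working session

There is one attempt and no reset: what is moved stays moved. The work goes in short steps, Python scripts to look and compute and a shell command to move; the robot and the scene stay as the last step left them, time stands still between calls to the robot, and variables do not carry over. Pictures are saved under pics/ and viewed, at most 10 in all, crops included, and the job is handed in when it is done.

```bash
mkdir -p pics
python3 - <<'E'
from cell import manip
import cv2
print(manip.tip_reach, manip.read_state())
for n in ("top","side"):
    print(n,manip.camera_params(n))
    cv2.imwrite(f"pics/{n}0.png",manip.camera(n)[:,:,::-1])
E
```

```text
14.0 {'clock': 0.0, 'joints': array([ 1.27543339e+00,  3.00456094e-01,  1.52161493e+00,  2.92459510e-05,
        1.32070832e+00, -6.65701749e-02]), 'qd': array([-0.00018885, -0.00045276,  0.00024742,  0.00115707, -0.00079557,
       -0.00059434]), 'effort': array([ 1.93294109e-03, -5.31817031e+01, -3.52729869e+01,  7.09522306e-02,
        2.45203811e-02, -1.67650287e-04]), 'eef_pos': array([124.64429678, 535.420661  , 218.8802393 ]), 'eef_rot': array([-3.14041048e+00, -1.07204461e-04,  2.91279257e+00]), 'wrist_force': array([ 0.16044093,  0.26728362, -0.09634332]), 'moment': array([-0.01341349,  0.01334535,  0.00047923]), 'finger_force': 0.0, 'finger_gap': 93.74127351349779}
top {'fovy': 49.46985404270101, 'cx': 318.09683323090644, 'cy': 240.62159906337675, 'k1': -0.12154522428665916, 'origin': array([ 293.72877808,   72.33907935, 1339.73400431]), 'attitude': array([-2.96623208,  0.00439769, -1.552753  ])}
side {'fovy': 48.226652818097236, 'cx': 319.37504533700474, 'cy': 231.0192012848615, 'k1': -0.07291510478146357, 'origin': array([  312.92527589, -1052.11060562,   533.24163438]), 'attitude': array([-1.96189267,  0.01402191, -0.18885578])}
```

View pics/top0.png

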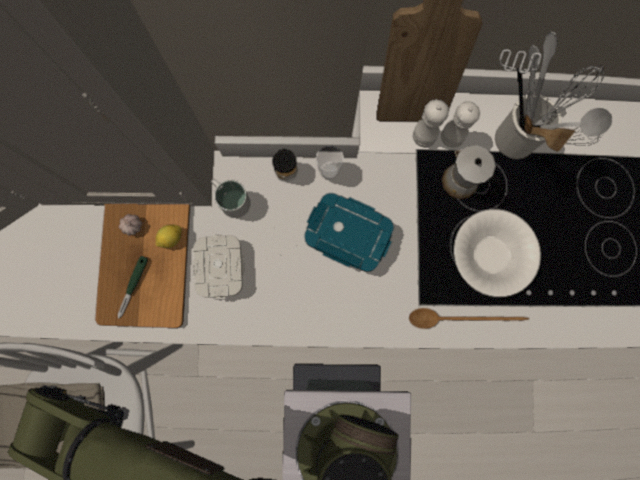

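View pics/side0.png

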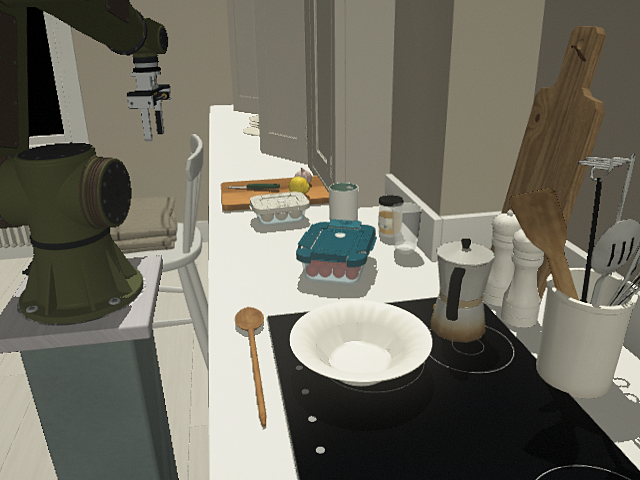

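The top view shows the teal lid at about (350,232), its long side turned about 20–25° clockwise. The side view shows it at (336,243), with all its wings raised. Next I measure it.

```bash
cat > h.py <<'E'
from cell import manip
import numpy as np, cv2
from scipy.spatial.transform import Rotation as R
def mask(img):
    hsv=cv2.cvtColor(img,cv2.COLOR_RGB2HSV)
    m=cv2.inRange(hsv,(85,120,40),(105,255,255))
    cs,_=cv2.findContours(m,cv2.RETR_EXTERNAL,cv2.CHAIN_APPROX_NONE)
    return max(cs,key=cv2.contourArea)[:,0,:].astype(float)
def cast(uv,p,z):
    f=240/np.tan(np.radians(p["fovy"]/2)); K=np.array([[f,0,p["cx"]],[0,f,p["cy"]],[0,0,1]])
    n=cv2.undistortPoints(np.asarray(uv,float).reshape(-1,1,2),K,np.array([p["k1"],0,0,0.]))[:,0]
    d=R.from_euler("xyz",p["attitude"]).apply(np.c_[n,np.ones(len(n))])
    o=p["origin"]; return o+d*((z-o[2])/d[:,2])[:,None]
E
python3 - <<'E'
from h import *
for n in("top","side"):
  p=manip.camera_params(n); c=mask(manip.camera(n))
  for z in (60,68):
    w=cast(c,p,z)[:,:2].astype(np.float32); r=cv2.minAreaRect(w); print(n,z,r, len(c))
    if z==68:
        cc=cv2.boxPoints(r); print(cc)
E
python3 - <<'E'
import cv2
a=cv2.imread('pics/top0.png')[180:285,290:410]; b=cv2.imread('pics/side0.png')[200:305,280:400]
cv2.imwrite('pics/c1.png',cv2.hconcat([cv2.resize(a,(400,350),interpolation=2),cv2.resize(b,(400,350),interpolation=2)]))
E
```

```text
top 60 ((545.231201171875, 5.5770416259765625), (209.67723083496094, 158.25515747070312), 65.95533752441406) 341
top 68 ((543.6589965820312, 5.994377136230469), (208.36648559570312, 157.26588439941406), 65.9553451538086) 341
[[ 429.39987  -57.10982]
 [ 573.01953 -121.18758]
 [ 657.9181    69.09857]
 [ 514.29846  133.17633]]
side 60 ((548.5889282226562, 18.55462646484375), (243.05029296875, 157.3873748779297), 66.55571746826172) 265
side 68 ((544.6051635742188, 0.4553375244140625), (238.9416046142578, 154.72679138183594), 66.55571746826172) 265
[[ 426.096    -78.37327]
 [ 568.04974 -139.93242]
 [ 663.1143    79.28394]
 [ 521.1606   140.8431 ]]
```

View pics/c1.png

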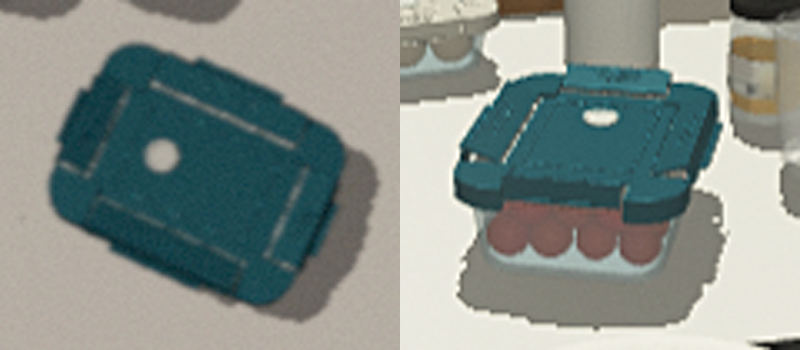

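The close-up shows all four wings raised, and the long axis lies along (0.407, 0.913) in the world. The lid centre is about (544.5, 6). Next: a helper that converts targets to tool shifts.

```bash
cat > go.py <<'E'
import sys
from h import *
C=np.array([544.5,5.8]); u=np.array([.4067,.9135]); v=np.array([.9135,-.4067])
T={"L1":(C+66*v,156),"S1":(C-91*u,66),"L2":(C-66*v,156),"S2":(C+91*u,66)}
def go(n,z):
    s=manip.read_state(); r=R.from_euler("xyz",s["eef_rot"])
    p,y=T[n]; d=np.r_[p,z]-s["eef_pos"]
    dy=(y-np.degrees(s["eef_rot"][2])+180)%360-180
    print(n,"shift cm",(r.inv().apply(d)/10).round(2),"turn",round(-dy/5,2),s["clock"],s["eef_pos"].round(1),s["eef_rot"].round(3),s["wrist_force"].round(1))
if __name__=="__main__": go(sys.argv[1],float(sys.argv[2]))
E
python3 go.py L1 130
```

```text
L1 shift cm [-59.38 -43.31   8.94] turn 2.18 0.2 [124.7 535.5 219.1] [-3.141 -0.     2.913] [0.3 0.2 0.2]
```

```bash
python3 -m creep '[[-1,[-59.4,-43.3,2],2.2],[-1,[-59.4,-43.3,2],2.2],[-1,[-59.4,-43.3,2],2.2],[-1,[-59.4,-43.3,2],2.2],[-1,[-59.4,-43.3,2],2.2],[-1,[-59.4,-43.3,2],2.2],[-1,[-59.4,-43.3,2],2.2],[-1,[-59.4,-43.3,2],2.2],[-1,[-59.4,-43.3,2],2.2],[-1,[-59.4,-43.3,2],2.2],[-1,[-59.4,-43.3,2],2.2],[-1,[-59.4,-43.3,2],2.2]]' 20; python3 go.py L1 130
```

```text
clock: 1.4
eef_pos: [517.7, 79.7, 203.1]
eef_rot: [3.141, 0.0, 2.721]
wrist_force: [-0.1, 1.0, 0.2]
finger_gap: 2.0
finger_force: 0.0
L1 shift cm [-12.07  -5.63   7.31] turn -0.02 1.4 [517.7  79.7 203.1] [3.141 0.    2.721] [-0.1  1.   0.2]
```

```bash
python3 -m creep '[[-1,[-12,-5.6,6],0],[-1,[-12,-5.6,6],0],[-1,[-12,-5.6,6],0],[-1,[-12,-5.6,7],0],[-1,[-12,-5.6,7],0],[-1,[-12,-5.6,7],0],[-1,[-12,-5.6,7],0]]'; python3 go.py L1 100
python3 - <<'E'
from h import *
cv2.imwrite("pics/w1.png",manip.camera("wrist")[:,:,::-1])
E
```

```text
clock: 2.1
eef_pos: [603.3, -17.5, 134.4]
eef_rot: [3.141, 0.002, 2.722]
wrist_force: [-0.0, -0.5, -0.1]
finger_gap: 0.4
finger_force: 0.0
L1 shift cm [-0.28 -0.27  3.44] turn -0.01 2.1 [603.3 -17.5 134.4] [3.141e+00 2.000e-03 2.722e+00] [-0.  -0.5 -0.1]
```

View pics/w1.png

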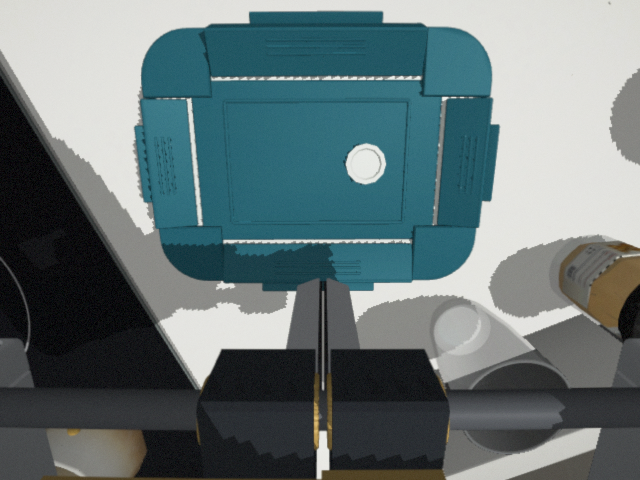

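The wrist view shows the wing just ahead of the closed fingertips, with the hinge slits at rows 78 and 241 and columns 195 and 437. I'll check the centre from those slits.

Run:
```python
from h import *
p=manip.camera_params("wrist")
w=cast([[317,78],[318,241],[195,162],[437,162]],p,67)[:,:2]
print(w.round(1), w[:2].mean(0), w[2:].mean(0), np.linalg.norm(w[0]-w[1]),np.linalg.norm(w[2]-w[3]),w[1]-w[0],w[3]-w[2])
```

```text
[[504.4  24.3]
 [591.7 -14.3]
 [517.3 -61.1]
 [575.9  70.4]] [548.09205939   4.96865948] [546.56423708   4.64552751] 95.44733282040953 143.94447411759776 [ 87.29005811 -38.6087956 ] [ 58.61160066 131.47125882]
```

```bash
python3 -m creep '[[-1,[-0.3,-0.3,3.4],0],[-1,[-0.3,-0.3,3.4],0],[-1,[-0.3,-0.3,3.4],0]]'; python3 go.py L1 88
```

```text
clock: 2.45
eef_pos: [604.7, -22.0, 100.0]
eef_rot: [-3.142, -0.0, 2.721]
wrist_force: [0.3, -0.6, -0.6]
finger_gap: 0.3
finger_force: 0.0
L1 shift cm [0.03 0.09 1.2 ] turn -0.02 2.45 [604.7 -22.  100. ] [-3.142 -0.     2.721] [ 0.3 -0.6 -0.6]
```

```bash
sed -i 's/544.5,5.8/546,5.3/' go.py; python3 -m creep '[[-1,[-0.1,0.1,0.6],0],[-1,[-0.1,0.1,0.9],0],[-1,[-0.1,0.1,1.2],0],[-1,[-0.1,0.1,1.4],0],[-1,[-0.1,0.1,1.4],0]]'; python3 go.py L1 82
```

```text
clock: 2.95
eef_pos: [606.0, -21.9, 85.1]
eef_rot: [-3.141, -0.0, 2.721]
wrist_force: [-0.5, 0.0, -0.5]
finger_gap: 0.6
finger_force: 0.0
L1 shift cm [-0.01  0.04  0.31] turn -0.02 2.95 [606.  -21.9  85.1] [-3.141 -0.     2.721] [-0.5  0.  -0.5]
```

```bash
python3 -m creep '[[-1,[0,0,0.15],0],[-1,[0,0,0.25],0],[-1,[0,0,0.32],0],[-1,[0,0,0.32],0]]'; python3 go.py L1 82
```

```text
clock: 3.35
eef_pos: [606.1, -21.9, 82.1]
eef_rot: [-3.142, -0.0, 2.721]
wrist_force: [-2.1, 0.7, 2.6]
finger_gap: 0.2
finger_force: 1.7
L1 shift cm [-0.01  0.04  0.01] turn -0.02 3.35 [606.1 -21.9  82.1] [-3.142 -0.     2.721] [-2.1  0.7  2.6]
```

```bash
python3 -m creep '[[-1,[0,0,0.06],0],[-1,[0,0,0.06],0]]'; python3 -m creep '[[-1,[0,0,-2],0],[-1,[0,0,-4],0],[-1,[0,0,-4],0]]';python3 - <<'E'
from h import *
cv2.imwrite("pics/w2.png",manip.camera("wrist")[:,:,::-1])
E
python3 go.py S1 115
```

```text
clock: 3.55
eef_pos: [606.1, -21.9, 81.8]
eef_rot: [3.142, 0.0, 2.721]
wrist_force: [-3.9, 0.2, 7.5]
finger_gap: 0.8
finger_force: 3.7
clock: 3.85
eef_pos: [607.3, -22.1, 123.7]
eef_rot: [3.14, 0.004, 2.721]
wrist_force: [0.6, 0.3, 0.0]
finger_gap: 0.2
finger_force: 0.0
S1 shift cm [ 6.63 -9.08  0.68] turn 17.98 3.9 [606.6 -22.  122. ] [3.141e+00 2.000e-03 2.721e+00] [-1.2 -0.6 -0.4]
```

View pics/w2.png

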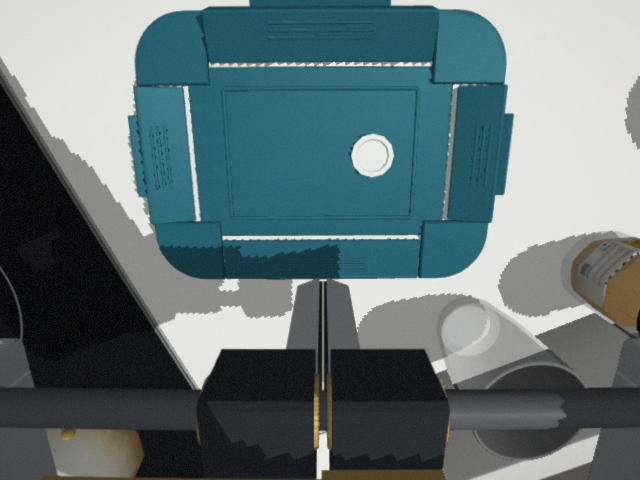

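The near wing is now shut: its lip has dropped out of view. On to the right-hand short wing.

```bash
python3 -m creep '[[-1,[6.6,-9.1,0],18],[-1,[6.6,-9.1,0],18],[-1,[6.6,-9.1,0],18],[-1,[6.6,-9.1,0],18],[-1,[6.6,-9.1,0],18],[-1,[6.6,-9.1,0],18],[-1,[6.6,-9.1,0],18],[-1,[6.6,-9.1,0],18],[-1,[6.6,-9.1,0],18],[-1,[6.6,-9.1,0],18],[-1,[6.6,-9.1,0.5],18],[-1,[6.6,-9.1,0.5],18]]';python3 go.py S1 85
```

```text
clock: 5.1
eef_pos: [508.0, -77.9, 114.7]
eef_rot: [-3.139, 0.0, 1.149]
wrist_force: [0.3, -0.4, 0.0]
finger_gap: 0.4
finger_force: 0.0
S1 shift cm [0.05 0.09 2.97] turn -0.03 5.1 [508.  -77.9 114.7] [-3.139  0.     1.149] [ 0.3 -0.4  0. ]
```

```bash
python3 -m creep '[[-1,[0,0.1,1.5],0],[-1,[0,0.1,2.2],0],[-1,[0,0.1,2.6],0],[-1,[0,0.1,2.9],0],[-1,[0,0.1,3.1],0],[-1,[0,0.1,3.25],0],[-1,[0,0.1,3.25],0]]';python3 go.py S1 82
```

```text
clock: 5.8
eef_pos: [509.6, -78.4, 83.7]
eef_rot: [-3.141, -0.0, 1.15]
wrist_force: [-0.3, 0.1, -0.4]
finger_gap: 0.5
finger_force: 0.0
S1 shift cm [ 0.02 -0.08  0.17] turn -0.02 5.8 [509.6 -78.4  83.7] [-3.141 -0.     1.15 ] [-0.3  0.1 -0.4]
```

```bash
python3 -m creep '[[-1,[0,0,0.1],0],[-1,[0,0,0.18],0],[-1,[0,0,0.22],0],[-1,[0,0,0.22],0]]';python3 go.py S1 82
```

```text
clock: 6.2
eef_pos: [509.8, -78.5, 82.0]
eef_rot: [3.141, -0.0, 1.15]
wrist_force: [-1.3, -0.3, 5.0]
finger_gap: 0.4
finger_force: 2.5
S1 shift cm [ 0.03 -0.1   0.  ] turn -0.02 6.2 [509.8 -78.5  82. ] [ 3.141 -0.     1.15 ] [-1.3 -0.3  5. ]
```

```bash
python3 -m creep '[[-1,[0,0,-2],0],[-1,[0,0,-3.5],0],[-1,[0,0,-3.5],0],[-1,[0,0,-3.5],0]]';python3 go.py L2 115
```

```text
clock: 6.6
eef_pos: [509.5, -78.4, 116.2]
eef_rot: [-3.142, 0.0, 1.15]
wrist_force: [0.5, -0.4, 0.1]
finger_gap: 0.4
finger_force: 0.0
L2 shift cm [ 9.12 -6.69  0.12] turn -18.02 6.6 [509.5 -78.4 116.2] [-3.142  0.     1.15 ] [ 0.5 -0.4  0.1]
```

```bash
python3 -m creep '[[-1,[9.1,-6.7,0],-18],[-1,[9.1,-6.7,0],-18],[-1,[9.1,-6.7,0],-18],[-1,[9.1,-6.7,0],-18],[-1,[9.1,-6.7,0],-18],[-1,[9.1,-6.7,0],-18],[-1,[9.1,-6.7,0],-18],[-1,[9.1,-6.7,0],-18],[-1,[9.1,-6.7,0],-18],[-1,[9.1,-6.7,0],-18],[-1,[9.1,-6.7,0],-18],[-1,[9.1,-6.7,0],-18]]';python3 go.py L2 82
```

```text
clock: 7.8
eef_pos: [485.2, 32.0, 115.7]
eef_rot: [-3.141, -0.001, 2.722]
wrist_force: [0.6, -0.3, -0.5]
finger_gap: 0.7
finger_force: 0.0
L2 shift cm [-0.04  0.04  3.37] turn -0.01 7.8 [485.2  32.  115.7] [-3.141e+00 -1.000e-03  2.722e+00] [ 0.6 -0.3 -0.5]
```

```bash
python3 -m creep '[[-1,[0,0,1.5],0],[-1,[0,0,2.2],0],[-1,[0,0,2.6],0],[-1,[0,0,2.9],0],[-1,[0,0,3.1],0],[-1,[0,0,3.3],0],[-1,[0,0,3.4],0],[-1,[0,0,3.4],0]]';python3 go.py S2 82
```

```text
clock: 8.6
eef_pos: [485.7, 31.9, 82.6]
eef_rot: [-3.142, -0.0, 2.721]
wrist_force: [-0.2, -0.5, -0.1]
finger_gap: 0.5
finger_force: 0.0
S2 shift cm [-6.58  9.13  0.05] turn 17.98 8.6 [485.7  31.9  82.6] [-3.142 -0.     2.721] [-0.2 -0.5 -0.1]
```

```bash
python3 -m creep '[[-1,[0,0,0.06],0],[-1,[0,0,0.1],0],[-1,[0,0,0.1],0]]'; python3 -m creep '[[-1,[0,0,-2],0],[-1,[0,0,-3.4],0],[-1,[0,0,-3.4],0],[-1,[0,0,-3.4],0]]';python3 go.py S2 115
```

```text
clock: 8.9
eef_pos: [485.8, 31.9, 81.9]
eef_rot: [3.141, 0.0, 2.721]
wrist_force: [-1.8, 0.4, 4.3]
finger_gap: 0.6
finger_force: 2.3
clock: 9.3
eef_pos: [485.6, 32.0, 115.2]
eef_rot: [3.142, 0.0, 2.721]
wrist_force: [0.6, -0.1, -0.2]
finger_gap: 0.3
finger_force: 0.0
S2 shift cm [-6.59  9.14  0.02] turn 17.98 9.3 [485.6  32.  115.2] [3.142 0.    2.721] [ 0.6 -0.1 -0.2]
```

```bash
python3 -m creep '[[-1,[-6.6,9.1,0],18],[-1,[-6.6,9.1,0],18],[-1,[-6.6,9.1,0],18],[-1,[-6.6,9.1,0],18],[-1,[-6.6,9.1,0],18],[-1,[-6.6,9.1,0],18],[-1,[-6.6,9.1,0],18],[-1,[-6.6,9.1,0],18],[-1,[-6.6,9.1,0],18],[-1,[-6.6,9.1,0],18],[-1,[-6.6,9.1,0],18],[-1,[-6.6,9.1,0],18]]';python3 go.py S2 82
```

```text
clock: 10.5
eef_pos: [582.7, 88.0, 114.4]
eef_rot: [-3.14, 0.001, 1.149]
wrist_force: [-0.0, -0.6, -1.2]
finger_gap: 0.3
finger_force: 0.0
S2 shift cm [0.05 0.02 3.24] turn -0.03 10.5 [582.7  88.  114.4] [-3.140e+00  1.000e-03  1.149e+00] [-0.  -0.6 -1.2]
```

```bash
python3 -m creep '[[-1,[0,0,1.5],0],[-1,[0,0,2.2],0],[-1,[0,0,2.6],0],[-1,[0,0,2.9],0],[-1,[0,0,3.1],0],[-1,[0,0,3.25],0],[-1,[0,0,3.25],0]]';python3 go.py S2 82
```

```text
clock: 11.2
eef_pos: [582.9, 87.9, 82.8]
eef_rot: [-3.141, 0.0, 1.15]
wrist_force: [1.4, -0.0, -0.2]
finger_gap: 0.6
finger_force: 0.0
S2 shift cm [ 0.05 -0.01  0.08] turn -0.02 11.2 [582.9  87.9  82.8] [-3.141  0.     1.15 ] [ 1.4 -0.  -0.2]
```

```bash
python3 -m creep '[[-1,[0,0,0.06],0],[-1,[0,0,0.12],0],[-1,[0,0,0.12],0]]'; python3 -m creep '[[-1,[0,0,-3],0],[-1,[0,0,-6],0],[-1,[0,0,-9],0],[-1,[9,0,-12],0],[-1,[14,0,-12],0],[-1,[19,0,-12],0],[-1,[20,0,-12],0],[-1,[20,0,-12],0]]'
python3 - <<'E'
from h import *
t=manip.camera("top")[180:285,290:410]; s=manip.camera("side")[200:305,280:400]
p=manip.camera_params("top"); print(cv2.minAreaRect(cast(mask(manip.camera("top")),p,64)[:,:2].astype(np.float32)))
cv2.imwrite("pics/c2.png",cv2.hconcat([cv2.resize(a,(400,350),interpolation=2) for a in (t,s)])[:,:,::-1])
E
```

```text
clock: 11.5
eef_pos: [583.2, 88.0, 82.2]
eef_rot: [3.141, -0.0, 1.15]
wrist_force: [-1.4, -0.2, 2.2]
finger_gap: 0.6
finger_force: 1.2
clock: 12.3
eef_pos: [665.0, 275.5, 200.3]
eef_rot: [-3.141, 0.0, 1.154]
wrist_force: [-0.3, -0.4, 0.2]
finger_gap: 0.2
finger_force: 0.0
((542.7498779296875, 6.605873107910156), (201.29576110839844, 152.33642578125), 66.7729263305664)
```

View pics/c2.png

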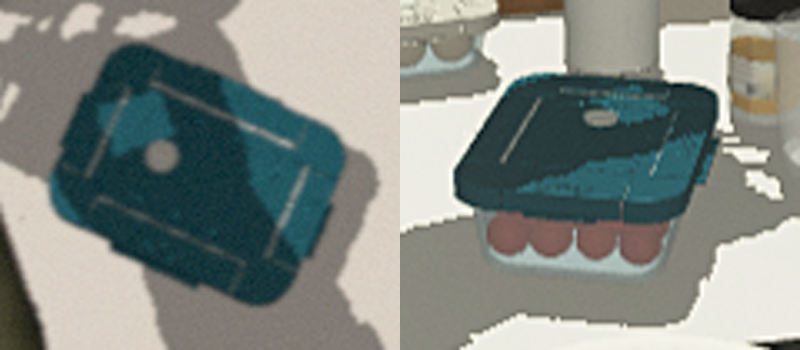

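All four wings are flush with the corners (no raised edges in the right-hand side view), the box has not moved, and the arm is clear.

```bash
python3 -c "
from cell import manip
print(manip.read_state()['qd'].round(3)); print(manip.sign_off())"
```

```text
[-0.023 -0.03   0.02  -0.002 -0.003 -0.001]
the job is handed in; nothing more can be done
None
```

All four wings are snapped shut and flush with the lid's corners; the highest wrist force I read was about 8 N, the box stayed where it was, and the job is handed in after about 12.5 s of robot time.

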